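# Sort the parts of a stripped-down lamp into their trays

### The arm

A 6-joint arm with a two-finger parallel gripper is mounted at the origin on the work surface. World frame = base frame: x ahead of the robot, y to its left, z up, the work surface at z = 0. Lengths are in m, angles in rad, forces in N, time in s.
With the tool pointing down it reaches from about 0.35 to 0.875 m from the base axis. Payload 4.2 kg.
Tool frame: the origin (TCP) lies on the mounting face of the last link; the fingertips stand env.tcp_to_tips ahead of it and the grasp point (between the pads) lies 155 mm ahead of it (env.tcp_to_tips is the distance from the TCP to the fingertips, in m); z points along the fingers, y is the line along which they close (so a half turn about z gives the same grasp; the last joint's range is limited). The gripper opens to 85 mm and grips with 20 to 120 N. Pads are 22 mm wide; open, the fingers measure 114 mm over their backs; the gripper's body (76 mm by 85 mm) begins 54 mm behind the grasp point. The pads swing forward as they close: fully open they stand 13 mm farther back than shut.
Start: joints at [1.385, 0.385, 0.008, 0, -1.194, -0.259], TCP at [0.269, 0.564, 0.405] pointing down, gripper open.
Joint ranges: [-3.14, 3.14], [-1.21, 2.06], [-1.07, 1.41], [-3.16, 2.05], [-2.99, -0.16], [-3.1, 3.1]. Speed limits (rad/s): [2.79, 2.79, 3.14, 3.14, 3.14, 3.14].

### API

Orientations are given as a 3x3 rotation matrix whose columns are the frame's x, y, z axes.
In Python, from workcell import env, eyes gives the robot as it stands. The module is installed in compiled form; this text tells all that it offers.
- The arm moves only by the tool drive_tool, never from a script. Its argument "increments" is a list of rows, each a list of 7 numbers: the turn, a rotation vector about the world's x, y, z in rad, then the shift along the world's x, y, z in cm, then the closure, from -1 (fully open) to 1 (shut), so that 0 is half open. In form: [[ax, ay, az, tx, ty, tz, gripper], ...]. A call has 1 to 8 rows; each row is the pose to reach, as a shift and turn from the pose commanded when the call began; what a row does not reach only later rows make up. A row lasts 1/12 s, in which the tool goes at most 41.7 mm and 7.16 degrees, less where a joint would pass 70% of its speed; a pose out of reach is approached as far as the arm can. A call with a gripper value outside its range is refused whole. The fingers move at their own pace and stop on an object; the grip force is fixed at half the most. Time passes only in rows, so rows that repeat a pose let the fingers close. It gives the time, the measured TCP pose, the force, the opening and the grip force at its end, in the units of the state.
- env.state(): the state, without advancing time (a new reading comes with each control period).
- eyes.get_image(name): name is "scene" or "top" or "wrist"; returns the picture (420x560x3 uint8, red, green, blue); there is no depth.
- eyes.camera_params(name): a dict with "fx", "fy", "cx", "cy" (pixels), "position" and "rotation" of the camera in the world; the wrist camera has in their place "tool_from_camera" (4x4, takes a point from camera to tool coordinates, whose origin is the TCP and whose axes are the flange's). Camera axes: x right, y up, looking along -z (the intrinsics and any distortion apply to the point x, -y, -z); pixel columns grow to the right and rows downward; lengths in m; the calibration is good to about 2 mm. A picture is of the moment at which its call begins: read the wrist's pose just before it. camera_params takes no time and is no camera call.
- env.sign_off(): hands the job in; it is judged then, once.
The state is a dict: "clock": time; "joint_positions": joint angles; "dq": joint speeds; "effort": joint torques, N m; "ee_pos": TCP position; "orientation": TCP orientation; "wrist_force": force on the tool from outside, world axes, zero at the start; "wrist_torque": the same for the moment, N m; "gripper_width": opening from 0.0 (shut) to 1.0 (fully open); "gripper_force": force on a finger pad.
Only numpy, scipy, OpenCV 4.12 (cv2) and the standard library are available. Lean on these libraries where they do the work, as an engineer would, in place of code of your own. Each camera call takes 0.05 s, during which the arm holds its last target. There are 200 camera calls.

### The job

Sort the parts of the taken-apart lamp: both brass lampholder shells into the red tray, both white porcelain sockets into the blue tray and the black dimmer switch into the green tray. Set each part down gently, without dropping it, so that it stands upright on the floor of its tray. Leave the jar and the screwdriver where they are.

Things in the scene. Friction and masses are not known exactly. Their poses are not given: they have to be found in the camera images.
- brass_a: Brass lampholder shell, standing upright: flange 40 mm across and 5 mm high at the foot, then a straight round barrel 32 mm across from 6 to 40 mm high, then a taper and a thin steel nipple to the top at 51 mm. Loose, about 90 g. Origin: centre of its underside; z up along its axis. Belongs in the red tray.
- brass_b: The other, identical brass lampholder shell, standing upright: flange 40 mm across and 5 mm high at the foot, then a straight round barrel 32 mm across from 6 to 40 mm high, then a taper and a thin steel nipple to the top at 51 mm. Loose, about 90 g. Origin: centre of its underside; z up along its axis. Belongs in the red tray.
- porcelain_a: White porcelain lamp socket with a dark disc and brass dot on top, standing upright: straight round body 36 mm across up to 34 mm high, narrowing to 28 mm across, top at 44 mm. Loose, about 70 g. Origin: centre of its underside; z up along its axis. Belongs in the blue tray.
- porcelain_b: The other, identical white porcelain lamp socket with a dark disc and brass dot on top, standing upright: straight round body 36 mm across up to 34 mm high, narrowing to 28 mm across, top at 44 mm. Loose, about 70 g. Origin: centre of its underside; z up along its axis. Belongs in the blue tray.
- dimmer: Black ribbed round dimmer switch with a small grey stub and a white mark on top, standing upright: body 45 mm across, 26 mm high, stub 20 mm across to 33 mm high. Loose, about 60 g. Origin: centre of its underside; z up along its axis. Belongs in the green tray.
- tray_red: Red open metal parts tray, fixed to the bench: outside 130 mm along its x by 160 mm along its y, 22 mm high, walls 4 mm, inner floor 4 mm above the origin. Origin: centre of its underside, on the bench (z = 0); z up. It may stand turned by up to about 15 degrees. For the two brass shells.
- tray_blue: Blue open metal parts tray, fixed to the bench: outside 130 mm along its x by 160 mm along its y, 22 mm high, walls 4 mm, inner floor 4 mm above the origin. Origin: centre of its underside, on the bench (z = 0); z up. It may stand turned by up to about 15 degrees. For the two porcelain sockets.
- tray_green: Green open metal parts tray, fixed to the bench: outside 130 mm along its x by 160 mm along its y, 22 mm high, walls 4 mm, inner floor 4 mm above the origin. Origin: centre of its underside, on the bench (z = 0); z up. It may stand turned by up to about 15 degrees. For the dimmer switch.
- jar: Bystander: amber glass jar with a black lid, 56 mm across, 75 mm high, loose, on the bench at the right. Origin: centre of its underside. Leave it alone.
- screwdriver: Bystander: screwdriver with a red handle, 200 mm long, lying on the bench at the left, roughly along x. Leave it alone.
Things that resemble listed ones, but are neither listed nor needed, are in the scene too. Several things look just like the tray_blue: the one meant starts nearest to the robot's base.

How it is judged:
By the outcome, as a careful person would: the job done as asked, in the order asked, and still so for the second after the job is handed in, with the robot touching nothing.
It also fails if it takes over 125 s, if anything falls off the work surface, if the arm or the gripper's body presses on something with over 40 N, if the wrist force passes 120 N, or if a joint passes its speed limit or range.

## Working session

There is one attempt and no reset: what is moved stays moved. The work goes in short steps, Python scripts to look and compute and a tool call to move; the robot and the scene stay as the last step left them, time stands still between calls to the robot, and variables do not carry over. Pictures are saved under pics/ and viewed, at most 14 in all, crops included, and the job is handed in when it is done.

Besides the shell and the picture viewer there is one more tool, called after "Call:" as name(argument=value, ...) on one line, values as JSON. drive_tool: Moves the arm, as the interface text tells. Its arguments: {"type":"object","properties":{"increments":{"type":"array"}},"required":["increments"]}

```bash
mkdir -p pics
cat > h.py <<'E'
import numpy as np, cv2
from workcell import env, eyes
def save(im,f): cv2.imwrite('pics/'+f,cv2.cvtColor(im,cv2.COLOR_RGB2BGR))
def cam(n):
    p=eyes.camera_params(n)
    if 'position' in p: return p,np.array(p['position']),np.array(p['rotation'])
    s=env.state(); T=np.array(p['tool_from_camera']); R=np.array(s['orientation'])
    return p,R@T[:3,3]+np.array(s['ee_pos']),R@T[:3,:3]
def ray(c,u,v,z):
    p,o,R=c
    K=np.array([[p['fx'],0,p['cx']],[0,p['fy'],p['cy']],[0,0,1]])
    d=p.get('distortion'); 
    x,y=cv2.undistortPoints(np.array([[[u,v]]],float),K,None if d is None else np.array(d,float))[0,0]
    w=R@np.array([x,-y,-1]); return o+w*(z-o[2])/w[2]
E
python3 - <<'E'
from h import *
print(env.tcp_to_tips, env.state())
for n in ('scene','top'):
    save(eyes.get_image(n),n+'0.png'); print(eyes.camera_params(n))
print(eyes.camera_params('wrist'))
E
```

```text
0.1734 {'clock': 0.0, 'joint_positions': array([ 1.38458623e+00,  3.85537392e-01,  6.58887425e-03, -5.32648831e-04,
       -1.19399341e+00, -2.58639065e-01]), 'dq': array([-0.00088623, -0.00064858, -0.00095037, -0.00238525,  0.00091445,
       -0.00049505]), 'effort': array([-6.90400229e-04, -3.92287910e+01,  1.88408464e+01,  4.18634221e+00,
       -4.63429664e-03,  9.51641965e-07]), 'ee_pos': array([0.26880119, 0.56399664, 0.40361328]), 'orientation': array([[ 9.02591031e-01, -4.30498140e-01, -8.83936749e-04],
       [-4.30499042e-01, -9.02588781e-01, -2.01676151e-03],
       [ 7.03806857e-05,  2.20084477e-03, -9.99997576e-01]]), 'wrist_force': array([-0.17157541,  0.27612139,  0.1729711 ]), 'wrist_torque': array([ 0.01923953, -0.02036617, -0.01520365]), 'gripper_force': 0.0, 'gripper_width': 0.998237810661612}
{'fx': 384.79242974069325, 'fy': 384.79242974069325, 'cx': 273.9598803048164, 'cy': 207.70307808532814, 'position': array([0.91222205, 0.4877285 , 0.90080109]), 'rotation': array([[-0.85319935, -0.41268845,  0.31896568],
       [ 0.52148115, -0.68713398,  0.50586985],
       [ 0.01040551,  0.59794242,  0.80147152]])}
{'fx': 432.2289843032666, 'fy': 432.2289843032666, 'cx': 271.9144708783342, 'cy': 206.17979934388757, 'position': array([ 0.41735541, -0.0550331 ,  1.45847566]), 'rotation': array([[-0.02183118,  0.99555169, -0.09165283],
       [-0.99959546, -0.02340722, -0.01615604],
       [-0.01822951,  0.09126305,  0.99565995]])}
{'fx': 350.30901448519825, 'fy': 350.30901448519825, 'cx': 276.1666517462917, 'cy': 204.55514791741663, 'tool_from_camera': array([[ 1.75807158e-04,  9.45319689e-01,  3.26145144e-01,
         8.44834261e-02],
       [ 9.99999794e-01,  3.49812596e-05, -6.40437544e-04,
         6.66786324e-04],
       [-6.16827187e-04,  3.26145190e-01, -9.45319488e-01,
         2.98388791e-02],
       [ 0.00000000e+00,  0.00000000e+00,  0.00000000e+00,
         1.00000000e+00]])}
```

View pics/top0.png

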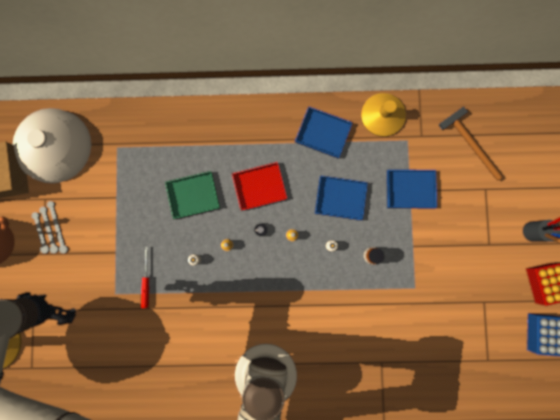

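View pics/scene0.png

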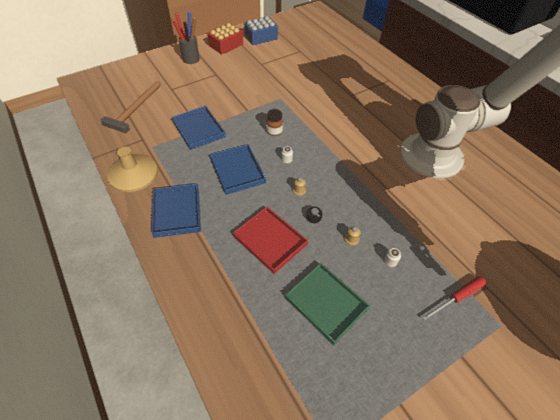

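The top view shows brass shells at about (227,245) and (292,235), porcelain at (193,259) and (332,246), and the dimmer at (261,229). The red tray is at (261,187) and the green at (194,195). The blue candidates are (343,198), (325,131) and (412,189); (343,198) is nearest the base at (265,375). The jar is at (376,255) and the screwdriver at (146,280). The yellow knob at (385,112) and the parts boxes at the right are not needed.

Run:
```python
from h import *
im=eyes.get_image('top'); c=cam('top')
save(cv2.resize(im[110:310,130:430],None,fx=2.6,fy=2.6,interpolation=cv2.INTER_CUBIC),'crop.png')
hsv=cv2.cvtColor(im,cv2.COLOR_RGB2HSV); H,S,V=[hsv[...,i].astype(int) for i in range(3)]
m={'red':((H<8)|(H>172))&(S>150)&(V>60),'blue':(H>100)&(H<125)&(S>120)&(V>40),'green':(H>60)&(H<90)&(S>90)&(V>35)}
for k,a in m.items():
    a=cv2.morphologyEx(a.astype(np.uint8),cv2.MORPH_CLOSE,np.ones((3,3)))
    for q in cv2.findContours(a,0,2)[0]:
        if cv2.contourArea(q)<500: continue
        b=cv2.boxPoints(cv2.minAreaRect(q)); w=np.array([ray(c,*p,.018)[:2] for p in b])
        ctr=w.mean(0); e=[w[1]-w[0],w[2]-w[1]]
        e.sort(key=np.linalg.norm)
        d=e[1]; print(k,b.mean(0).round(),ctr.round(3),'len',[round(np.linalg.norm(x),3) for x in e],'long axis deg',np.degrees(np.arctan2(d[1],d[0])).round(1),'dist',np.linalg.norm(ctr).round(3))
for n,u,v,z in [('brA',227,245,.03),('brB',292,235,.03),('pA',193,259,.04),('pB',332,246,.04),('dim',261,229,.028),('jar',374,255,.07)]:
    p=ray(c,u,v,z); print(n,p.round(3),'r',np.hypot(*p[:2]).round(3),'az',np.arctan2(p[1],p[0]).round(3))
```

```text
red [259. 186.] [0.619 0.009] len [np.float64(0.13), np.float64(0.161)] long axis deg -76.6 dist 0.619
blue [341. 198.] [ 0.573 -0.264] len [np.float64(0.127), np.float64(0.159)] long axis deg -99.7 dist 0.631
blue [411. 188.] [ 0.599 -0.497] len [np.float64(0.125), np.float64(0.16)] long axis deg -91.4 dist 0.778
blue [323. 132.] [ 0.797 -0.212] len [np.float64(0.128), np.float64(0.156)] long axis deg -111.9 dist 0.825
green [192. 195.] [0.594 0.235] len [np.float64(0.126), np.float64(0.157)] long axis deg -78.3 dist 0.639
brA [0.424 0.119 0.03 ] r 0.44 az 0.274
brB [ 0.452 -0.096  0.03 ] r 0.462 az -0.209
pA [0.381 0.23  0.04 ] r 0.445 az 0.543
pB [ 0.413 -0.225  0.04 ] r 0.47 az -0.499
dim [0.474 0.006 0.028] r 0.474 az 0.013
jar [ 0.382 -0.354  0.07 ] r 0.52 az -0.747
```

View pics/crop.png

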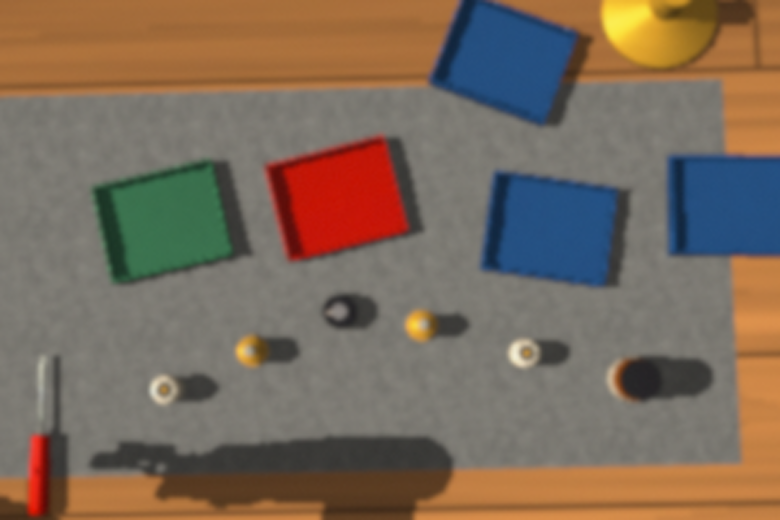

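The close crop matches the descriptions: the tray sizes measure within 4 mm of nominal and the part types are clear. I choose the blue tray at (0.573,-0.264). I'm moving toward brass_a now.

Call:
drive_tool(increments=[[0, 0, 0.445, 10, -30, -6, -1], [0, 0, 0.445, 10, -30, -6, -1], [0, 0, 0.445, 10, -30, -6, -1], [0, 0, 0.445, 10, -30, -6, -1], [0, 0, 0.445, 10, -30, -6, -1], [0, 0, 0.445, 10, -30, -6, -1], [0, 0, 0.445, 10, -30, -6, -1], [0, 0, 0.445, 10, -30, -6, -1]])

```text
clock: 0.82
ee_pos: [0.3687, 0.261, 0.3439]
orientation: [[1.0, -0.001, -0.001], [-0.001, -1.0, -0.001], [-0.001, 0.001, -1.0]]
wrist_force: [1.2, 0.3, -0.4]
gripper_width: 0.999
gripper_force: 0.0
```

Call:
drive_tool(increments=[[0, 0, 0, 5.5, -14.2, -4.4, -1], [0, 0, 0, 5.5, -14.2, -4.4, -1], [0, 0, 0, 5.5, -14.2, -4.4, -1], [0, 0, 0, 5.5, -14.2, -4.4, -1], [0, 0, 0, 5.5, -14.2, -4.4, -1], [0, 0, 0, 5.5, -14.2, -4.4, -1]])

```text
clock: 1.32
ee_pos: [0.4241, 0.1206, 0.3001]
orientation: [[1.0, -0.004, -0.001], [-0.004, -1.0, -0.001], [-0.001, 0.001, -1.0]]
wrist_force: [0.5, 0.6, 0.2]
gripper_width: 0.999
gripper_force: 0.0
```

Run:
```python
from h import *
c=cam('wrist'); print(c[1]); im=eyes.get_image('wrist'); save(im,'w1.png')
```

```text
[0.50819337 0.11957157 0.27011961]
```

View pics/w1.png

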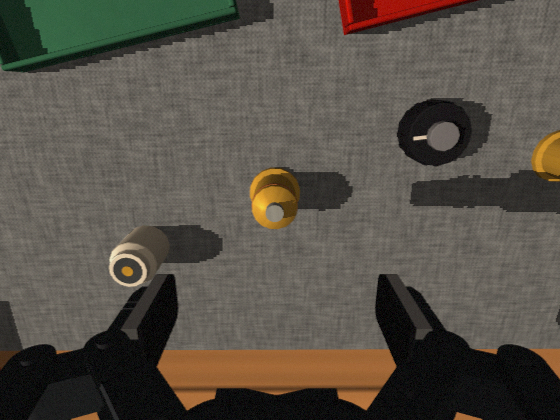

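The wrist view shows the brass_a nipple top at (275,212), a porcelain dot at (127,270), the dimmer stub at (443,136), and brass_b entering at the right.

Run:
```python
from h import *
c=cam('wrist')
for n,u,v,z in [('nip',275,212,.051),('flange far',275,170,.005),('flange L',252,183,.005),('pA',127,270,.044),('dim',443,136,.033),('red corner near',347,33,.02),('green corner r',236,15,.02)]:
    print(n,ray(c,u,v,z).round(4))
```

```text
nip [0.4271 0.1216 0.051 ]
flange far [0.4449 0.1217 0.005 ]
flange L [0.4344 0.1398 0.005 ]
pA [0.3794 0.23   0.044 ]
dim [0.4748 0.0085 0.033 ]
red corner near [0.5392 0.0748 0.02  ]
green corner r [0.5497 0.1463 0.02  ]
```

Call:
drive_tool(increments=[[0, 0, 0, 0.2, 0.1, -4, -1], [0, 0, 0, 0.2, 0.1, -8, -1], [0, 0, 0, 0.2, 0.1, -11.8, -1], [0, 0, 0, 0.2, 0.1, -11.8, -1], [0, 0, 0, 0.2, 0.1, -11.8, 1], [0, 0, 0, 0.2, 0.1, -11.8, 1], [0, 0, 0, 0.2, 0.1, -11.8, 1], [0, 0, 0, 0.2, 0.1, -11.8, 1]])

```text
clock: 2.03
ee_pos: [0.4265, 0.1239, 0.1853]
orientation: [[1.0, 0.001, 0.005], [0.001, -1.0, 0.004], [0.005, -0.004, -1.0]]
wrist_force: [-0.4, -0.0, -0.4]
gripper_width: 0.453
gripper_force: 0.0
```

Call:
drive_tool(increments=[[0, 0, 0, 0, 0, 0, 1], [0, 0, 0, 0, 0, 0, 1], [0, 0, 0, 0, 0, 0, 1], [0, 0, 0, 0, 0, 0, 1]])

```text
clock: 2.37
ee_pos: [0.4264, 0.1237, 0.1854]
orientation: [[1.0, 0.001, 0.004], [0.001, -1.0, 0.003], [0.004, -0.003, -1.0]]
wrist_force: [-2.7, 1.6, 9.9]
gripper_width: 0.353
gripper_force: 58.9
```

Call:
drive_tool(increments=[[0, 0, 0, 0, 0, 2, 1], [0, 0, 0, 0, 0, 5, 1], [0, 0, 0, 0, 0, 8, 1], [0, 0, 0, 0, 0, 8, 1]])

```text
clock: 2.7
ee_pos: [0.4273, 0.1241, 0.2692]
orientation: [[1.0, 0.002, 0.012], [0.002, -1.0, 0.008], [0.012, -0.008, -1.0]]
wrist_force: [1.0, 0.8, -2.0]
gripper_width: 0.355
gripper_force: 59.7
```

Call:
drive_tool(increments=[[0, 0, 0, 4, -2, 0, 1], [0, 0, 0, 8, -4, 0, 1], [0, 0, 0, 12, -6, 0, 1], [0, 0, 0, 16, -8, 0, 1], [0, 0, 0, 20, -10, 0, 1], [0, 0, 0, 22, -10.8, 0, 1], [0, 0, 0, 22, -10.8, 0, 1], [0, 0, 0, 22, -10.8, 0, 1]])

```text
clock: 3.37
ee_pos: [0.6466, 0.0139, 0.2625]
orientation: [[1.0, -0.003, 0.0], [-0.003, -1.0, 0.001], [0.0, -0.001, -1.0]]
wrist_force: [-1.3, 0.1, -1.1]
gripper_width: 0.352
gripper_force: 59.8
```

Run:
```python
from h import *
c=cam('wrist'); print(env.state()['ee_pos']); im=eyes.get_image('wrist'); save(im,'w2.png')
```

```text
[0.6466407  0.01385799 0.26253456]
```

View pics/w2.png

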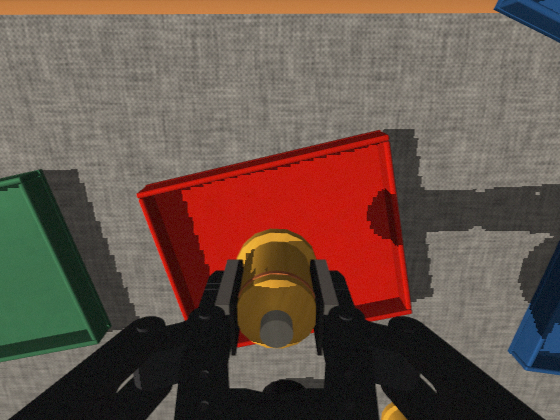

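Call:
drive_tool(increments=[[0, 0, 0, 0, 0, -3, 1], [0, 0, 0, 0, 0, -5.5, 1], [0, 0, 0, 0, 0, -6.5, 1], [0, 0, 0, 0, 0, -6.5, 1], [0, 0, 0, 0, 0, -6.5, 1]])

```text
clock: 3.83
ee_pos: [0.6456, 0.0158, 0.1985]
orientation: [[1.0, 0.002, 0.0], [0.002, -1.0, -0.0], [0.0, 0.0, -1.0]]
wrist_force: [-0.4, -0.1, 0.4]
gripper_width: 0.356
gripper_force: 59.8
```

Run:
```python
from h import *
p=eyes.camera_params('wrist'); T=np.array(p['tool_from_camera']); R=np.diag([1.,-1,-1])
c=(p,R@T[:3,3]+[.6466,.0139,.2625],R@T[:3,:3])
a=[ray(c,*q,.022) for q in [(387,133),(138,194),(412,312)]]
print(np.round(a,4), ((a[1]+a[2])/2).round(4),np.linalg.norm(a[0]-a[1]),np.linalg.norm(a[0]-a[2]))
s=env.state(); print(s['ee_pos'],s['wrist_force'])
```

```text
[[ 0.703  -0.0528  0.022 ]
 [ 0.6651  0.1     0.022 ]
 [ 0.5771 -0.0837  0.022 ]] [0.6211 0.0082 0.022 ] 0.15749061982243648 0.12963345403732984
[0.6455706  0.01577677 0.1984558 ] [-0.40195956 -0.12435217  0.40359681]
```

Tray centre is confirmed at (0.621,0.008). Next I lower slowly, watching the force.

Call:
drive_tool(increments=[[0, 0, 0, 0, 0, -0.3, 1], [0, 0, 0, 0, 0, -0.5, 1], [0, 0, 0, 0, 0, -0.7, 1], [0, 0, 0, 0, 0, -0.8, 1], [0, 0, 0, 0, 0, -0.8, 1], [0, 0, 0, 0, 0, -0.8, 1]])

```text
clock: 4.33
ee_pos: [0.646, 0.0151, 0.1899]
orientation: [[1.0, 0.0, 0.0], [0.0, -1.0, 0.0], [0.0, -0.0, -1.0]]
wrist_force: [-0.0, -0.1, -0.6]
gripper_width: 0.354
gripper_force: 59.8
```

Call:
drive_tool(increments=[[0, 0, 0, 0, 0, -0.1, 1], [0, 0, 0, 0, 0, -0.1, 1], [0, 0, 0, 0, 0, -0.2, 1], [0, 0, 0, 0, 0, -0.2, 1], [0, 0, 0, 0, 0, -0.2, 1]])

```text
clock: 4.75
ee_pos: [0.646, 0.0152, 0.1895]
orientation: [[1.0, 0.001, 0.001], [0.001, -1.0, -0.0], [0.001, 0.0, -1.0]]
wrist_force: [-4.4, 0.4, 8.0]
gripper_width: 0.355
gripper_force: 60.8
```

Call:
drive_tool(increments=[[0, 0, 0, 0, 0, -0.1, -0.3], [0, 0, 0, 0, 0, -0.1, -0.3], [0, 0, 0, 0, 0, -0.1, -0.3], [0, 0, 0, 0, 0, 0.2, -0.3], [0, 0, 0, 0, 0, 2, -0.3], [0, 0, 0, 0, 0, 5, -0.3], [0, 0, 0, 0, 0, 9, -0.3], [0, 0, 0, 0, 0, 11, -0.3]])

```text
clock: 5.42
ee_pos: [0.6469, 0.0152, 0.3022]
orientation: [[1.0, 0.001, 0.006], [0.001, -1.0, 0.0], [0.006, -0.0, -1.0]]
wrist_force: [1.3, -0.9, 0.6]
gripper_width: 0.649
gripper_force: 0.0
```

Call:
drive_tool(increments=[[0, 0, 0, -19.4, -11.1, 0, -1], [0, 0, 0, -19.4, -11.1, 0, -1], [0, 0, 0, -19.4, -11.1, 0, -1], [0, 0, 0, -19.4, -11.1, 0, -1], [0, 0, 0, -19.4, -11.1, 0, -1], [0, 0, 0, -19.4, -11.1, 0, -1], [0, 0, 0, -19.4, -11.1, 0, -1], [0, 0, 0, -19.4, -11.1, 0, -1]])

```text
clock: 6.08
ee_pos: [0.4516, -0.0962, 0.2984]
orientation: [[1.0, -0.0, 0.002], [-0.0, -1.0, -0.0], [0.002, 0.0, -1.0]]
wrist_force: [0.3, 0.2, 0.4]
gripper_width: 0.999
gripper_force: 0.0
```

Run:
```python
from h import *
c=cam('wrist'); print(env.state()['ee_pos']); im=eyes.get_image('wrist'); save(im,'w3.png'); np.save('w3.npy',np.hstack([c[1][:,None],c[2]]))
```

```text
[ 0.45158845 -0.09622965  0.29836767]
```

View pics/w3.png

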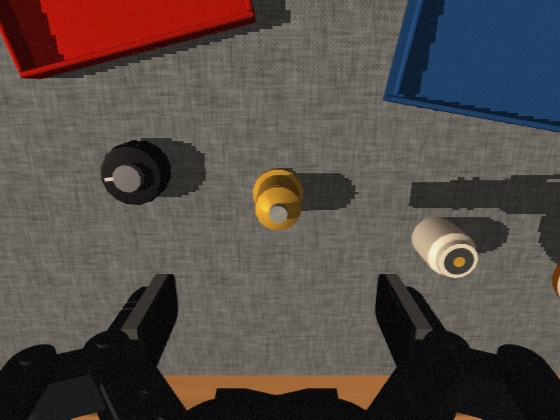

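The brass_b nipple is at (279,213), porcelain_b's dot at (459,262), the dimmer stub at (126,178), and the blue tray corner at (387,98).

Run:
```python
from h import *
c=cam('wrist')
for n,u,v,z in [('nip',279,213,.051),('flange far',279,170,.005),('pB',459,262,.044),('dim',126,178,.033),('blue corner',387,98,.022)]:
    print(n,ray(c,u,v,z).round(4))
```

```text
nip [ 0.4562 -0.0986  0.051 ]
flange far [ 0.4745 -0.0989  0.005 ]
pB [ 0.4161 -0.2281  0.044 ]
dim [0.4754 0.0074 0.033 ]
blue corner [ 0.5281 -0.1714  0.022 ]
```

Call:
drive_tool(increments=[[0, 0, 0, 0.35, -0.2, -4, -1], [0, 0, 0, 0.35, -0.2, -8, -1], [0, 0, 0, 0.35, -0.2, -10.8, -1], [0, 0, 0, 0.35, -0.2, -10.8, -1], [0, 0, 0, 0.35, -0.2, -10.8, 1], [0, 0, 0, 0.35, -0.2, -10.8, 1], [0, 0, 0, 0.35, -0.2, -10.8, 1], [0, 0, 0, 0.35, -0.2, -10.8, 1]])

```text
clock: 6.8
ee_pos: [0.4563, -0.0976, 0.1915]
orientation: [[1.0, 0.001, 0.004], [0.001, -1.0, 0.0], [0.004, -0.0, -1.0]]
wrist_force: [0.4, -0.4, -0.6]
gripper_width: 0.449
gripper_force: 0.0
```

Call:
drive_tool(increments=[[0, 0, 0, 0, 0, 0, 1], [0, 0, 0, 0, 0, 0, 1], [0, 0, 0, 0, 0, 0, 1], [0, 0, 0, 0, 0, 0, 1]])

```text
clock: 7.13
ee_pos: [0.4562, -0.0977, 0.1916]
orientation: [[1.0, 0.001, 0.004], [0.001, -1.0, 0.0], [0.004, -0.0, -1.0]]
wrist_force: [-0.9, 1.2, 6.1]
gripper_width: 0.352
gripper_force: 59.2
```

Call:
drive_tool(increments=[[0, 0, 0, 0, 0, 2, 1], [0, 0, 0, 0, 0, 5, 1], [0, 0, 0, 0, 0, 8, 1], [0, 0, 0, 3, 2.2, 8, 1], [0, 0, 0, 6, 4.3, 8, 1], [0, 0, 0, 9, 6.5, 8, 1], [0, 0, 0, 12, 8.7, 8, 1], [0, 0, 0, 13.7, 9.9, 8, 1]])

```text
clock: 7.8
ee_pos: [0.5949, 0.0033, 0.271]
orientation: [[1.0, 0.002, 0.004], [0.002, -1.0, 0.001], [0.004, -0.001, -1.0]]
wrist_force: [0.7, -0.8, -1.1]
gripper_width: 0.353
gripper_force: 59.6
```

Call:
drive_tool(increments=[[0, 0, 0, 0, 0, 0, 1], [0, 0, 0, 0, 0, -2, 1], [0, 0, 0, 0, 0, -4.5, 1], [0, 0, 0, 0, 0, -6, 1], [0, 0, 0, 0, 0, -6.5, 1], [0, 0, 0, 0, 0, -6.5, 1], [0, 0, 0, 0, 0, -6.5, 1]])

```text
clock: 8.38
ee_pos: [0.5925, 0.001, 0.2057]
orientation: [[1.0, 0.0, 0.001], [0.0, -1.0, 0.0], [0.001, -0.0, -1.0]]
wrist_force: [0.1, -0.0, -0.7]
gripper_width: 0.354
gripper_force: 59.6
```

Call:
drive_tool(increments=[[0, 0, 0, 0, 0, -0.4, 1], [0, 0, 0, 0, 0, -0.7, 1], [0, 0, 0, 0, 0, -0.9, 1], [0, 0, 0, 0, 0, -1.0, 1], [0, 0, 0, 0, 0, -1.1, 1], [0, 0, 0, 0, 0, -1.1, 1]])

```text
clock: 8.88
ee_pos: [0.5925, 0.0013, 0.1957]
orientation: [[1.0, 0.001, 0.001], [0.001, -1.0, -0.0], [0.001, 0.0, -1.0]]
wrist_force: [-3.7, 0.6, 8.8]
gripper_width: 0.351
gripper_force: 60.6
```

Call:
drive_tool(increments=[[0, 0, 0, 0, 0, 0, -0.3], [0, 0, 0, 0, 0, 0, -0.3], [0, 0, 0, 0, 0, 0, -0.3], [0, 0, 0, 0, 0, 0.2, -0.3], [0, 0, 0, 0, 0, 2, -0.3], [0, 0, 0, 0, 0, 5, -0.3], [0, 0, 0, 0, 0, 9, -0.3], [0, 0, 0, 0, 0, 10.5, -0.3]])

```text
clock: 9.55
ee_pos: [0.5937, 0.0013, 0.3039]
orientation: [[1.0, 0.001, 0.008], [0.001, -1.0, 0.0], [0.008, -0.0, -1.0]]
wrist_force: [0.3, -0.1, 0.8]
gripper_width: 0.655
gripper_force: 0.0
```

Call:
drive_tool(increments=[[0, 0, 0, -17.7, -22.9, 0, -1], [0, 0, 0, -17.7, -22.9, 0, -1], [0, 0, 0, -17.7, -22.9, 0, -1], [0, 0, 0, -17.7, -22.9, 0, -1], [0, 0, 0, -17.7, -22.9, 0, -1], [0, 0, 0, -17.7, -22.9, 0, -1], [0, 0, 0, -17.7, -22.9, 0, -1], [0, 0, 0, -17.7, -22.9, 0, -1]])

```text
clock: 10.22
ee_pos: [0.4111, -0.2311, 0.2985]
orientation: [[1.0, -0.006, -0.003], [-0.006, -1.0, 0.001], [-0.003, -0.001, -1.0]]
wrist_force: [0.8, -0.0, 0.4]
gripper_width: 0.997
gripper_force: 0.0
```

Run:
```python
from h import *
c=cam('wrist'); print(env.state()['ee_pos']); im=eyes.get_image('wrist'); save(im,'w4.png')
hsv=cv2.cvtColor(im,cv2.COLOR_RGB2HSV)
m=((hsv[...,0]>8)&(hsv[...,0]<28)&(hsv[...,1]>130)).astype(np.uint8); m[330:]=0
n,_,st,ce=cv2.connectedComponentsWithStats(m)
for i in range(1,n):
    if 20<st[i,4]<400: print(st[i],ce[i],ray(c,*ce[i],.044).round(4))
```

```text
[ 0.41113326 -0.23106167  0.29845364]
[403 198  43  41 150] [418.81333333 209.96      ] [ 0.4125 -0.329   0.044 ]
[264 201  12  12 117] [269.51282051 206.35897436] [ 0.4158 -0.2272  0.044 ]
```

View pics/w4.png

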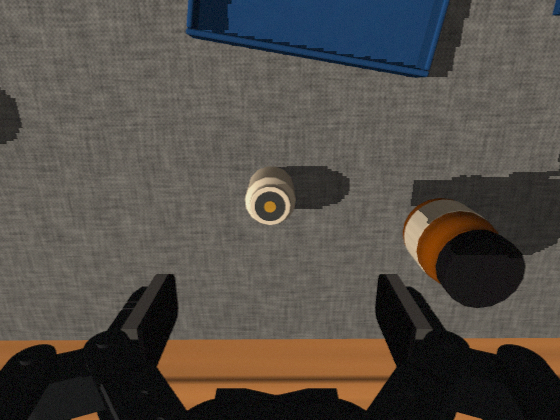

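The porcelain_b dot is at (270,206), with the jar at (470,260) clear of the fingers and the blue tray's near wall at the top. Pose is (0.4155,-0.228).

Call:
drive_tool(increments=[[0, 0, 0, 0, 0, -4, -1], [0, 0, 0, 0, 0, -8, -1], [0, 0, 0, 0, 0, -11.3, -1], [0, 0, 0, 0, 0, -11.3, -1], [0, 0, 0, 0, 0, -11.3, 1], [0, 0, 0, 0, 0, -11.3, 1], [0, 0, 0, 0, 0, -11.3, 1], [0, 0, 0, 0, 0, -11.3, 1]])

```text
clock: 10.93
ee_pos: [0.4163, -0.2278, 0.1878]
orientation: [[1.0, 0.001, 0.005], [0.001, -1.0, -0.001], [0.005, 0.001, -1.0]]
wrist_force: [0.2, -0.6, -0.0]
gripper_width: 0.452
gripper_force: 0.2
```

Call:
drive_tool(increments=[[0, 0, 0, 0, 0, 0, 1], [0, 0, 0, 0, 0, 0, 1], [0, 0, 0, 0, 0, 0, 1], [0, 0, 0, 0, 0, 0, 1]])

```text
clock: 11.27
ee_pos: [0.4163, -0.2278, 0.1881]
orientation: [[1.0, 0.001, 0.005], [0.001, -1.0, -0.001], [0.005, 0.001, -1.0]]
wrist_force: [-0.5, 1.8, 7.9]
gripper_width: 0.395
gripper_force: 59.3
```

Call:
drive_tool(increments=[[0, 0, 0, 0, 0, 2, 1], [0, 0, 0, 0, 0, 5, 1], [0, 0, 0, 0, 0, 8, 1], [0, 0, 0, 3.5, -0.7, 8, 1], [0, 0, 0, 7.5, -1.5, 8, 1], [0, 0, 0, 11.5, -2.4, 8, 1], [0, 0, 0, 15.5, -3.2, 8, 1], [0, 0, 0, 18.9, -3.9, 8, 1]])

```text
clock: 11.93
ee_pos: [0.6065, -0.2672, 0.2676]
orientation: [[1.0, 0.0, 0.003], [0.0, -1.0, -0.001], [0.003, 0.001, -1.0]]
wrist_force: [-0.1, 0.1, -1.4]
gripper_width: 0.393
gripper_force: 60.1
```

Call:
drive_tool(increments=[[0, 0, 0, 0, 0, 0, 1], [0, 0, 0, 0, 0, 0, 1], [0, 0, 0, 0, 0, 0, 1]])

```text
clock: 12.18
ee_pos: [0.6037, -0.2666, 0.2659]
orientation: [[1.0, -0.0, -0.001], [-0.0, -1.0, 0.001], [-0.001, -0.001, -1.0]]
wrist_force: [-0.5, 0.8, -0.0]
gripper_width: 0.395
gripper_force: 60.1
```

Run:
```python
from h import *
c=cam('wrist'); print(env.state()['ee_pos']); im=eyes.get_image('wrist'); save(im,'w5.png')
hsv=cv2.cvtColor(im,cv2.COLOR_RGB2HSV)
m=cv2.inRange(hsv,(100,120,25),(125,255,255))
q=max(cv2.findContours(m,0,2)[0],key=cv2.contourArea); q=cv2.approxPolyDP(q,6,True)[:,0]
for p in q: print(p,ray(c,*map(float,p),.022)[:2].round(4))
```

```text
[ 0.60366064 -0.26663786  0.26593971]
[161 145] [ 0.6522 -0.197 ]
[150 317] [ 0.5272 -0.1756]
[181 320] [ 0.5246 -0.1979]
[223 259] [ 0.5744 -0.231 ]
[238 261] [ 0.5729 -0.2412]
[254 235] [ 0.5923 -0.2526]
[283 229] [ 0.5966 -0.2719]
[301 238] [ 0.5901 -0.284 ]
[313 262] [ 0.5721 -0.2926]
[329 259] [ 0.5744 -0.3035]
[348 277] [ 0.5604 -0.3174]
[371 319] [ 0.5255 -0.3365]
[411 189] [ 0.6242 -0.3532]
[402 179] [ 0.6308 -0.3467]
[181 141] [ 0.6547 -0.2095]
```

View pics/w5.png

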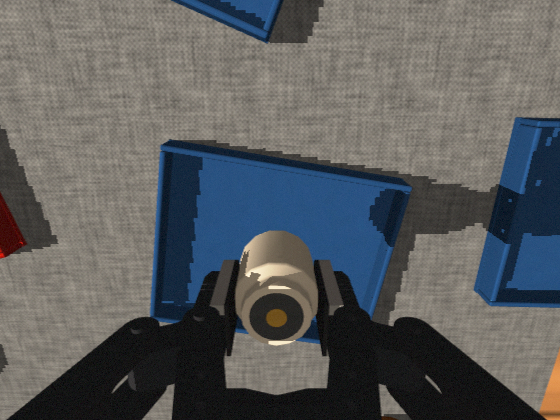

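The porcelain is held over the tray with corners at (161,145), (411,189) and (150,317), giving a centre of about (0.576,-0.264). The planned spot is good.

Call:
drive_tool(increments=[[0, 0, 0, 0, 0, -2, 1], [0, 0, 0, 0, 0, -4.5, 1], [0, 0, 0, 0, 0, -6, 1], [0, 0, 0, 0, 0, -6.5, 1], [0, 0, 0, 0, 0, -6.8, 1], [0, 0, 0, 0, 0, -6.8, 1], [0, 0, 0, 0, 0, -6.8, 1]])

```text
clock: 12.82
ee_pos: [0.6046, -0.2669, 0.1992]
orientation: [[1.0, 0.0, 0.002], [0.0, -1.0, -0.001], [0.002, 0.001, -1.0]]
wrist_force: [-0.6, -0.7, -0.3]
gripper_width: 0.394
gripper_force: 60.1
```

Call:
drive_tool(increments=[[0, 0, 0, 0, 0, -0.2, 1], [0, 0, 0, 0, 0, -0.4, 1], [0, 0, 0, 0, 0, -0.6, 1], [0, 0, 0, 0, 0, -0.7, 1], [0, 0, 0, 0, 0, -0.7, 1]])

```text
clock: 13.23
ee_pos: [0.6046, -0.2668, 0.1922]
orientation: [[1.0, 0.001, 0.001], [0.001, -1.0, -0.001], [0.001, 0.001, -1.0]]
wrist_force: [-1.9, 2.4, 5.3]
gripper_width: 0.396
gripper_force: 60.8
```

Call:
drive_tool(increments=[[0, 0, 0, 0, 0, 0, -0.3], [0, 0, 0, 0, 0, 0, -0.3], [0, 0, 0, 0, 0, 0, -0.3], [0, 0, 0, 0, 0, 0.2, -0.3], [0, 0, 0, 0, 0, 2, -0.3], [0, 0, 0, 0, 0, 5, -0.3], [0, 0, 0, 0, 0, 9, -0.3], [0, 0, 0, 0, 0, 10.8, -0.3]])

```text
clock: 13.9
ee_pos: [0.6054, -0.2673, 0.3037]
orientation: [[1.0, 0.001, 0.006], [0.001, -1.0, -0.003], [0.006, 0.003, -1.0]]
wrist_force: [-0.4, -0.2, 1.0]
gripper_width: 0.647
gripper_force: 0.0
```

Call:
drive_tool(increments=[[0, 0, 0, -11.2, 24.8, 0, -1], [0, 0, 0, -11.2, 24.8, 0, -1], [0, 0, 0, -11.2, 24.8, 0, -1], [0, 0, 0, -11.2, 24.8, 0, -1], [0, 0, 0, -11.2, 24.8, 0, -1], [0, 0, 0, -11.2, 24.8, 0, -1], [0, 0, 0, -11.2, 24.8, 0, -1]])

```text
clock: 14.48
ee_pos: [0.4904, -0.0164, 0.299]
orientation: [[1.0, 0.002, -0.0], [0.002, -1.0, 0.0], [-0.0, -0.0, -1.0]]
wrist_force: [-0.3, 0.7, -0.2]
gripper_width: 1.002
gripper_force: 0.0
```

Call:
drive_tool(increments=[[0, 0, 0, -11.2, 24.8, 0, -1], [0, 0, 0, -11.2, 24.8, 0, -1], [0, 0, 0, -11.2, 24.8, 0, -1], [0, 0, 0, -11.2, 24.8, 0, -1], [0, 0, 0, -11.2, 24.8, 0, -1], [0, 0, 0, -11.2, 24.8, 0, -1], [0, 0, 0, -11.2, 24.8, 0, -1], [0, 0, 0, -11.2, 24.8, 0, -1]])

```text
clock: 15.15
ee_pos: [0.3793, 0.2326, 0.2993]
orientation: [[1.0, 0.006, 0.002], [0.006, -1.0, 0.002], [0.002, -0.002, -1.0]]
wrist_force: [-0.1, -0.1, -1.1]
gripper_width: 1.001
gripper_force: 0.0
```

Call:
drive_tool(increments=[[0, 0, 0, 0, 0, 0, -1], [0, 0, 0, 0, 0, 0, -1], [0, 0, 0, 0, 0, 0, -1]])

```text
clock: 15.4
ee_pos: [0.3806, 0.2284, 0.2986]
orientation: [[1.0, -0.001, -0.0], [-0.001, -1.0, -0.0], [-0.0, 0.0, -1.0]]
wrist_force: [-0.5, -0.3, -0.9]
gripper_width: 0.999
gripper_force: 0.0
```

Run:
```python
from h import *
c=cam('wrist'); print(env.state()['ee_pos']); im=eyes.get_image('wrist'); save(im,'w6.png')
hsv=cv2.cvtColor(im,cv2.COLOR_RGB2HSV)
m=((hsv[...,0]>8)&(hsv[...,0]<28)&(hsv[...,1]>130)).astype(np.uint8); m[330:]=0
n,_,st,ce=cv2.connectedComponentsWithStats(m)
for i in range(1,n):
    if 20<st[i,4]<400: print(st[i],ce[i],ray(c,*ce[i],.044).round(4))
```

```text
[0.38061447 0.22836221 0.29863679]
[270 210  12  12 110] [275.63636364 215.30909091] [0.3793 0.2278 0.044 ]
[102 313  16  17 165] [108.52121212 318.89090909] [0.2947 0.3557 0.044 ]
```

View pics/w6.png

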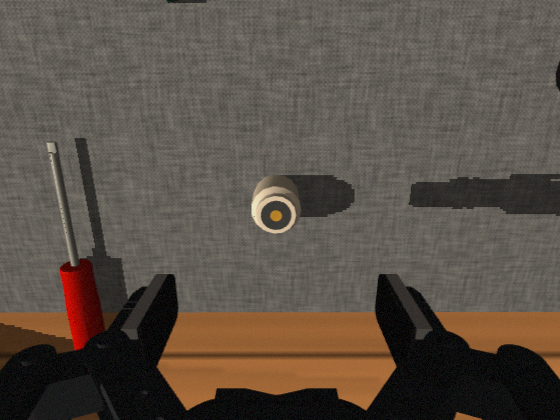

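The porcelain_a dot is at (276,215), giving (0.379,0.228). The screwdriver, around x≈75 px, is well clear of the left finger.

Call:
drive_tool(increments=[[0, 0, 0, -0.1, 0, -4, -1], [0, 0, 0, -0.1, 0, -8, -1], [0, 0, 0, -0.1, 0, -11.3, -1], [0, 0, 0, -0.1, 0, -11.3, -1], [0, 0, 0, -0.1, 0, -11.3, 1], [0, 0, 0, -0.1, 0, -11.3, 1], [0, 0, 0, -0.1, 0, -11.3, 1], [0, 0, 0, -0.1, 0, -11.3, 1]])

```text
clock: 16.12
ee_pos: [0.3799, 0.2296, 0.1878]
orientation: [[1.0, 0.0, 0.003], [0.0, -1.0, 0.004], [0.003, -0.004, -1.0]]
wrist_force: [0.0, -0.5, 0.2]
gripper_width: 0.452
gripper_force: 1.1
```

Call:
drive_tool(increments=[[0, 0, 0, 0, 0, 0, 1], [0, 0, 0, 0, 0, 0, 1], [0, 0, 0, 0, 0, 0, 1], [0, 0, 0, 0, 0, 0, 1]])

```text
clock: 16.45
ee_pos: [0.3799, 0.2297, 0.1881]
orientation: [[1.0, 0.001, 0.003], [0.001, -1.0, 0.003], [0.003, -0.003, -1.0]]
wrist_force: [-0.1, -2.0, 8.8]
gripper_width: 0.394
gripper_force: 59.1
```

Call:
drive_tool(increments=[[0, 0, 0, 0, 0, 2, 1], [0, 0, 0, 0, 0, 5, 1], [0, 0, 0, 0, 0, 8, 1], [0, 0, 0, 1, -3, 9, 1], [0, 0, 0, 2.3, -6.6, 9, 1], [0, 0, 0, 3.6, -10.4, 9, 1], [0, 0, 0, 4.8, -14, 9, 1], [0, 0, 0, 6, -17.5, 9, 1]])

```text
clock: 17.12
ee_pos: [0.4393, 0.0524, 0.2774]
orientation: [[1.0, 0.001, 0.003], [0.001, -1.0, 0.002], [0.003, -0.002, -1.0]]
wrist_force: [0.2, 0.6, 0.1]
gripper_width: 0.396
gripper_force: 60.2
```

Call:
drive_tool(increments=[[0, 0, 0, 1.2, -3.6, 0, 1], [0, 0, 0, 2.4, -7.2, 0, 1], [0, 0, 0, 3.7, -10.8, 0, 1], [0, 0, 0, 4.9, -14.4, 0, 1], [0, 0, 0, 6.1, -18, 0, 1], [0, 0, 0, 7.3, -21.6, 0, 1], [0, 0, 0, 8.4, -24.7, 0, 1], [0, 0, 0, 9.4, -27.5, 0, 1]])

```text
clock: 17.78
ee_pos: [0.5335, -0.223, 0.2772]
orientation: [[1.0, -0.001, 0.002], [-0.001, -1.0, -0.0], [0.002, 0.0, -1.0]]
wrist_force: [0.1, 0.2, -1.2]
gripper_width: 0.397
gripper_force: 60.2
```

Call:
drive_tool(increments=[[0, 0, 0, 1.3, -3.4, 0, 1], [0, 0, 0, 1.3, -3.9, -1, 1], [0, 0, 0, 1.3, -3.9, -1, 1], [0, 0, 0, 1.3, -3.9, -1, 1], [0, 0, 0, 1.3, -3.9, -1, 1]])

```text
clock: 18.2
ee_pos: [0.5459, -0.2589, 0.2664]
orientation: [[1.0, 0.001, 0.0], [0.001, -1.0, 0.0], [0.0, -0.0, -1.0]]
wrist_force: [0.7, -0.2, -1.2]
gripper_width: 0.396
gripper_force: 60.2
```

Call:
drive_tool(increments=[[0, 0, 0, 0, 0, -2, 1], [0, 0, 0, 0, 0, -4.5, 1], [0, 0, 0, 0, 0, -6, 1], [0, 0, 0, 0, 0, -6.5, 1], [0, 0, 0, 0, 0, -6.8, 1], [0, 0, 0, 0, 0, -6.8, 1], [0, 0, 0, 0, 0, -6.8, 1]])

```text
clock: 18.78
ee_pos: [0.547, -0.2594, 0.1991]
orientation: [[1.0, 0.001, 0.002], [0.001, -1.0, -0.001], [0.002, 0.001, -1.0]]
wrist_force: [0.2, -0.0, -0.8]
gripper_width: 0.398
gripper_force: 60.2
```

Call:
drive_tool(increments=[[0, 0, 0, 0, 0, -0.2, 1], [0, 0, 0, 0, 0, -0.4, 1], [0, 0, 0, 0, 0, -0.6, 1], [0, 0, 0, 0, 0, -0.7, 1], [0, 0, 0, 0, 0, -0.7, 1]])

```text
clock: 19.2
ee_pos: [0.5466, -0.2599, 0.1922]
orientation: [[1.0, 0.001, 0.001], [0.001, -1.0, -0.001], [0.001, 0.001, -1.0]]
wrist_force: [-1.4, 0.9, 6.8]
gripper_width: 0.394
gripper_force: 60.9
```

Call:
drive_tool(increments=[[0, 0, 0, 0, 0, 0, -0.3], [0, 0, 0, 0, 0, 0, -0.3], [0, 0, 0, 0, 0, 0, -0.3], [0, 0, 0, 0, 0, 0.2, -0.3], [0, 0, 0, 0, 0, 2, -0.3], [0, 0, 0, 0, 0, 5, -0.3], [0, 0, 0, 0, 0, 9, -0.3], [0, 0, 0, 0, 0, 10.8, -0.3]])

```text
clock: 19.87
ee_pos: [0.5474, -0.2603, 0.3034]
orientation: [[1.0, 0.001, 0.006], [0.001, -1.0, -0.003], [0.006, 0.003, -1.0]]
wrist_force: [0.5, -0.3, 0.2]
gripper_width: 0.651
gripper_force: 0.0
```

Call:
drive_tool(increments=[[0, 0, 0, -7.2, 26.7, 0, -1], [0, 0, 0, -7.2, 26.7, 0, -1], [0, 0, 0, -7.2, 26.7, 0, -1], [0, 0, 0, -7.2, 26.7, 0, -1], [0, 0, 0, -7.2, 26.7, 0, -1], [0, 0, 0, -7.2, 26.7, 0, -1], [0, 0, 0, -7.2, 26.7, 0, -1], [0, 0, 0, -7.2, 26.7, 0, -1]])

```text
clock: 20.53
ee_pos: [0.4733, 0.0105, 0.2991]
orientation: [[1.0, 0.006, 0.001], [0.006, -1.0, 0.001], [0.001, -0.001, -1.0]]
wrist_force: [-0.2, 0.4, 0.8]
gripper_width: 1.001
gripper_force: 0.0
```

Call:
drive_tool(increments=[[0, 0, 0, 0, 0, 0, -1], [0, 0, 0, 0, 0, 0, -1], [0, 0, 0, 0, 0, 0, -1]])

```text
clock: 20.78
ee_pos: [0.4746, 0.0064, 0.2986]
orientation: [[1.0, -0.001, -0.0], [-0.001, -1.0, -0.0], [-0.0, 0.0, -1.0]]
wrist_force: [0.7, 0.3, -0.0]
gripper_width: 1.006
gripper_force: 0.0
```

Run:
```python
from h import *
c=cam('wrist'); print(env.state()['ee_pos']); im=eyes.get_image('wrist'); save(im,'w7.png'); save(eyes.get_image('top')[110:310,130:430],'t7.png')
```

```text
[0.47462931 0.0064227  0.29864741]
```

View pics/w7.png

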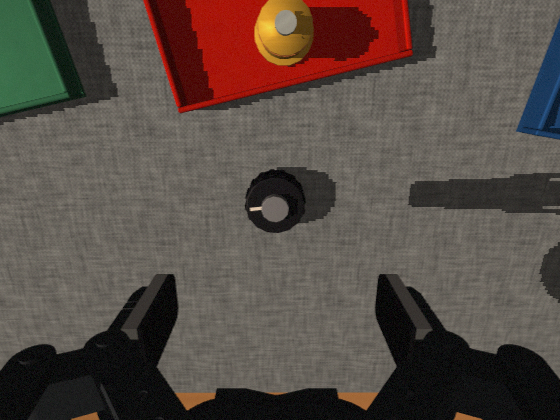

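The dimmer stub is at (275,209), giving (0.4745,0.007), right under the gripper. Brass_b stands upright in the red tray at (285,25).

Call:
drive_tool(increments=[[0, 0, 0, 0, 0, -4, -1], [0, 0, 0, 0, 0, -8, -1], [0, 0, 0, 0, 0, -11.5, -1], [0, 0, 0, 0, 0, -11.7, -1], [0, 0, 0, 0, 0, -11.7, -1], [0, 0, 0, 0, 0, -11.7, 1], [0, 0, 0, 0, 0, -11.7, 1], [0, 0, 0, 0, 0, -11.7, 1]])

```text
clock: 21.55
ee_pos: [0.4752, 0.0073, 0.1838]
orientation: [[1.0, 0.0, 0.005], [0.0, -1.0, 0.002], [0.005, -0.002, -1.0]]
wrist_force: [0.3, 0.4, -0.9]
gripper_width: 0.607
gripper_force: 0.0
```

Call:
drive_tool(increments=[[0, 0, 0, 0, 0, 0, 1], [0, 0, 0, 0, 0, 0, 1], [0, 0, 0, 0, 0, 0, 1], [0, 0, 0, 0, 0, 0, 1]])

```text
clock: 21.88
ee_pos: [0.4751, 0.0074, 0.1841]
orientation: [[1.0, 0.001, 0.004], [0.001, -1.0, 0.001], [0.004, -0.001, -1.0]]
wrist_force: [-0.7, -0.4, 8.0]
gripper_width: 0.493
gripper_force: 59.6
```

Call:
drive_tool(increments=[[0, 0, 0, 0, 0, 2, 1], [0, 0, 0, 0, 0, 5, 1], [0, 0, 0, 0, 0, 8, 1], [0, 0, 0, 1.6, 3, 8, 1], [0, 0, 0, 3.3, 6.2, 8, 1], [0, 0, 0, 5, 9.5, 8, 1], [0, 0, 0, 6.7, 12.7, 8, 1], [0, 0, 0, 8.4, 16, 8, 1]])

```text
clock: 22.55
ee_pos: [0.5587, 0.1686, 0.2634]
orientation: [[1.0, 0.0, 0.002], [0.0, -1.0, 0.001], [0.002, -0.001, -1.0]]
wrist_force: [0.6, -0.3, 0.0]
gripper_width: 0.489
gripper_force: 60.7
```

Call:
drive_tool(increments=[[0, 0, 0, 1.7, 3.2, 0, 1], [0, 0, 0, 3.2, 6, 0, 1], [0, 0, 0, 3.7, 6.9, 0, 1], [0, 0, 0, 3.7, 6.9, 0, 1], [0, 0, 0, 3.7, 6.9, 0, 1]])

```text
clock: 22.97
ee_pos: [0.5949, 0.2362, 0.2621]
orientation: [[1.0, 0.001, -0.0], [0.001, -1.0, 0.0], [-0.0, -0.0, -1.0]]
wrist_force: [-0.5, 0.1, -0.8]
gripper_width: 0.49
gripper_force: 60.8
```

Run:
```python
from h import *
c=cam('wrist'); print(env.state()['ee_pos']); im=eyes.get_image('wrist'); save(im,'w8.png')
```

```text
[0.59494689 0.23622772 0.26207622]
```

View pics/w8.png

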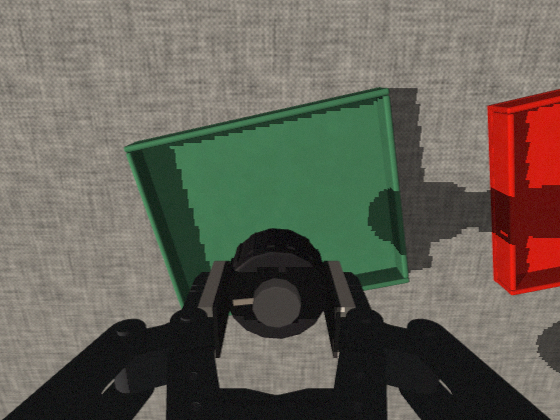

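The dimmer is held over the middle of the green tray, with corners at (387,90), (127,148) and (408,280). Lowering now.

Call:
drive_tool(increments=[[0, 0, 0, 0, 0, -2, 1], [0, 0, 0, 0, 0, -4.5, 1], [0, 0, 0, 0, 0, -6, 1], [0, 0, 0, 0, 0, -6.5, 1], [0, 0, 0, 0, 0, -6.8, 1], [0, 0, 0, 0, 0, -6.8, 1], [0, 0, 0, 0, 0, -6.8, 1]])

```text
clock: 23.6
ee_pos: [0.5957, 0.236, 0.195]
orientation: [[1.0, 0.0, 0.002], [0.0, -1.0, 0.001], [0.002, -0.001, -1.0]]
wrist_force: [-0.1, 0.8, -0.1]
gripper_width: 0.486
gripper_force: 60.8
```

Call:
drive_tool(increments=[[0, 0, 0, 0, 0, -0.2, 1], [0, 0, 0, 0, 0, -0.4, 1], [0, 0, 0, 0, 0, -0.6, 1], [0, 0, 0, 0, 0, -0.7, 1], [0, 0, 0, 0, 0, -0.7, 1]])

```text
clock: 24.02
ee_pos: [0.5955, 0.2364, 0.1881]
orientation: [[1.0, 0.001, 0.001], [0.001, -1.0, 0.0], [0.001, -0.0, -1.0]]
wrist_force: [-2.6, -0.8, 6.0]
gripper_width: 0.488
gripper_force: 61.7
```

Call:
drive_tool(increments=[[0, 0, 0, 0, 0, 0, -0.5], [0, 0, 0, 0, 0, 0, -0.5], [0, 0, 0, 0, 0, 0, -0.5], [0, 0, 0, 0, 0, 0.2, -0.5], [0, 0, 0, 0, 0, 2, -0.5], [0, 0, 0, 0, 0, 5, -0.5], [0, 0, 0, 0, 0, 9, -0.5], [0, 0, 0, 0, 0, 12, -0.5]])

```text
clock: 24.68
ee_pos: [0.5957, 0.2363, 0.3092]
orientation: [[1.0, 0.001, 0.002], [0.001, -1.0, 0.0], [0.002, -0.0, -1.0]]
wrist_force: [1.0, 0.9, 1.0]
gripper_width: 0.75
gripper_force: 0.0
```

Call:
drive_tool(increments=[[0, 0, 0, -15, 15, 8, -0.5], [0, 0, 0, -15, 15, 8, -0.5], [0, 0, 0, -15, 15, 8, -0.5], [0, 0, 0, -15, 15, 8, -0.5], [0, 0, 0, -15, 15, 8, -0.5], [0, 0, 0, -15, 15, 8, -0.5], [0, 0, 0, -15, 15, 8, -0.5], [0, 0, 0, -15, 15, 8, -0.5]])

```text
clock: 25.35
ee_pos: [0.4446, 0.3868, 0.3871]
orientation: [[1.0, 0.002, 0.0], [0.002, -1.0, 0.001], [0.0, -0.001, -1.0]]
wrist_force: [1.0, -0.0, -0.3]
gripper_width: 0.751
gripper_force: 0.0
```

Run:
```python
from h import *
a=cv2.resize(eyes.get_image('scene')[80:360,130:500],None,fx=2.1,fy=2.1,interpolation=cv2.INTER_CUBIC); save(a[:600,:800],'end.png')
```

```text
(no output)
```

View pics/end.png

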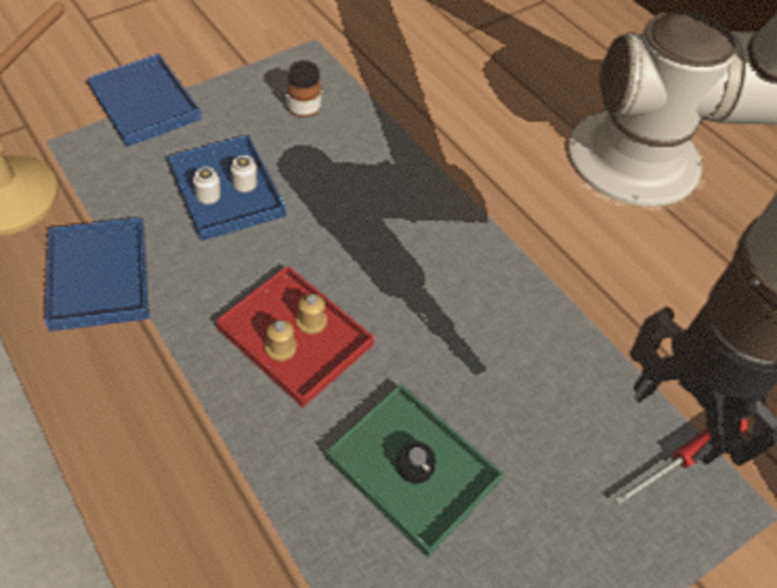

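All five parts stand upright in the right trays: porcelain at (206,185) and (244,172), brass at (281,338) and (312,312), and the dimmer at (416,460). The jar and the screwdriver are undisturbed.

```bash
python3 -c "
from workcell import env
print(env.sign_off())"
```

```text
the job is handed in; nothing more can be done
None
```

The job is handed in: both brass shells are in the red tray, both porcelain sockets are in the blue tray nearest the base, and the dimmer is in the green tray, all upright, with the jar and screwdriver left alone.

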